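Take the left-hand spinner nut off the drying fan

TASK

The blade of the print-drying fan has to come off for cleaning: unscrew the orange nut from its hub and set it down in the white tray, standing upright as it sat on the fan. It has a reversed (left-hand) thread, so it loosens clockwise seen from above; do not force it, neither by tightening it nor by pulling it while it is still on its thread. Lower it into the tray in your grip rather than dropping it, let go, and leave the jar, the loupe and the weight where they are.

Things in the scene. Friction and masses are not known exactly. Their poses are not given: they have to be found in the camera images.
- nut: Loose orange hexagonal plastic spinner nut, a closed cap, 40 mm across flats, 46 mm across corners, 47 mm tall (slightly domed; flats straight from 1 to 42 mm up), about 70 g. Origin: centre of its underside; z up through its top; x is square to one pair of flats, so flat normals lie every 60 degrees from x.
- nut_mid (a point): Centre of the orange nut, 23.5 mm above its underside, axes as the nut's. Left-hand three-start thread inside with about 2 mm of play: a full turn clockwise from above raises it 30 mm. From tight it needs 0.65 to 0.8 of a turn; until then it resists lifting, then it lifts off, only rubbing if pushed sideways. Let go part-way, it stays about where it is on the thread.
- fan: White battery fan lying on its back, front guard off, wire rim 221 mm in diameter and 38 mm high with a folded foot out to 133 mm from the axis on its -x side; five blue blades, none higher than the hub. It is fixed to the table and the rotor is locked: nothing on it moves. Origin: on the fan's axis, at the table; z up.
- fan_hub (a point): Centre of the top face of the fan's blue hub (54 mm in diameter), 60 mm above the table, on the axis of the steel stud. The nut's underside rests here when tight; the stud stands 36 mm above this point.
- tray: White moulded tray, 240 (x) by 300 (y) mm, rim 50 mm high, fixed. The flat inside floor is 178 by 238 mm. Origin: centre of its underside.
- tray_floor (a point): Centre of the tray's inside floor, 6 mm above the table; axes as the tray's.
- jar_mid (a point): Centre of a loose white paste jar with black lid, 49 mm in diameter, 60 mm tall; leave alone.
- loupe_mid (a point): Centre of a loose black loupe, 43 mm in diameter, 38 mm tall; leave alone.
- weight_mid (a point): Centre of a loose grey cloth-covered weight, 100 x 46 x 27 mm; leave alone.

How it is judged (in metres and radians):
On the way, in this order (a step that is already met when the one before it is completed fails the run):
1. the nut has climbed at least 8 mm on its thread (z of nut in the frame of fan_hub above 0.008 m and horizontal distance between nut and fan_hub below 0.006 m), for 0.2 s.
2. the nut is off the stud (z of nut in the frame of fan_hub above 0.039 m), for 0.1 s.
3. the nut is lowered to within 15 mm of the tray's floor while held (x of nut in the frame of tray_floor between -0.075 and 0.075 m and y of nut in the frame of tray_floor between -0.105 and 0.105 m and z of nut in the frame of tray_floor below 0.015 m and contact force between the fingers and nut above 1 N).
At the end, for the whole second after the job is handed in: The orange nut stands upright (within 0.15 rad) and at rest on the tray's floor, its centre within 75 mm (tray x) and 105 mm (tray y) of the floor's centre, released (x of nut in the frame of tray_floor between -0.075 and 0.075 m and y of nut in the frame of tray_floor between -0.105 and 0.105 m and z of nut in the frame of tray_floor below 0.006 m and angle between nut's own z axis and vertical below 0.15 rad and height (world z) of nut_mid above 0.02 m and linear speed of nut below 0.02 m/s); the robot touches nothing.
It fails at once if the nut is forced: more than 60 N between nut and fan (contact force between nut and fan above 60 N).
It fails at once if the jar is moved more than 20 mm (distance of jar_mid from where it was at the start of the episode above 0.02 m).
It fails at once if the loupe is moved more than 20 mm (distance of loupe_mid from where it was at the start of the episode above 0.02 m).
It fails at once if the weight is moved more than 20 mm (distance of weight_mid from where it was at the start of the episode above 0.02 m).
It also fails if it takes over 72 s, if anything falls off the work surface, if the arm or the gripper's body presses on something with over 40 N, if the wrist force passes 120 N, or if a joint passes its speed limit or range.

ROBOT

A 6-joint arm with a two-finger parallel gripper is mounted at the origin on a cart in front of the work surface, level with it; the furniture and walls round the work are solid. World frame = base frame: x ahead of the robot, y to its left, z up, the work surface at z = 0. Lengths are in mm, angles in rad, forces in N, time in s.
With the tool pointing down it reaches from about 350 to 875 mm from the base axis. Payload 4.2 kg.
Tool frame: the origin (TCP) lies on the mounting face of the last link; the fingertips stand 182 mm ahead of it and the grasp point (between the pads) lies 164 mm ahead of it; z points along the fingers, y is the line along which they close (so a half turn about z gives the same grasp; the last joint's range is limited). The gripper opens to 87 mm and grips with 3 to 60 N. Pads are 19 mm wide; open, the fingers measure 117 mm over their backs; the gripper's body (75 mm by 190 mm) begins 51 mm behind the grasp point.
Start: joints at [-0.91, 0.385, 0.008, 0, -1.194, -0.259], TCP at [244.436, -575.197, 404.75] pointing down, gripper open.
Joint ranges: [-3.14, 3.14], [-1.21, 2.06], [-1.07, 1.41], [-3.16, 2.05], [-2.99, -0.16], [-3.1, 3.1]. Speed limits (rad/s): [2.79, 2.79, 3.14, 3.14, 3.14, 3.14].

INTERFACE

Orientations are given as a 3x3 rotation matrix whose columns are the frame's x, y, z axes.
In Python, from plant import ctrl gives the robot as it stands.
- The arm moves only by the tool arm_command, never from a script. Its argument "deltas" is a list of rows, each a list of 4 numbers: the shift along the tool's x, y, z in units of 400 mm (1.0 is 400 mm), then the turn about the tool's z in units of pi/2 rad (1.0 is pi/2 rad). A call has exactly 10 rows; each row is the pose to reach, as a shift and turn from the pose commanded when the call began, along the tool's axes at that moment; what a row does not reach only later rows make up. A row lasts 1/10 s, in which the tool goes at most 50 mm and 8.59 degrees, less where a joint would pass 70% of its speed; a pose out of reach is approached as far as the arm can. A call with a number of a shift or a turn outside -1 to 1 is refused whole. A call with a gripper value outside its range is refused whole. "grip" is the gripper command: -1 is shut, 1 is fully open, values between are in proportion, set as the call begins (left out, the last holds). The fingers move at their own pace and stop on an object; "force" is the grip in N (left out, the last holds). Time passes only in rows, so rows that repeat a pose let the fingers close, or fill a call up. It gives the time, the measured TCP pose, the force, the opening and the grip force at its end, in the units of the state.
- ctrl.get_obs(): the state, without advancing time (a new reading comes with each control period).
- ctrl.grab_frame(name): name is "scene" or "top" or "wrist"; returns a dict with "color" (480x640x3 uint8, red, green, blue), "range_z" (480x640 float32, mm along the optical axis (not along the pixel's ray), 0 where there is no reading), "mtx" (3x3 intrinsics, pixels), "view" (4x4, takes a point from world to camera coordinates). Camera axes: x right, y up, looking along -z (the intrinsics and any distortion apply to the point x, -y, -z); pixel columns grow to the right and rows downward; lengths in mm; the calibration is good to about 2 mm. A picture is of the moment at which its call begins.
- ctrl.sign_off(): hands the job in; it is judged then, once.
The state is a dict: "t": time; "joint_pos": joint angles; "qd": joint speeds; "tau": joint torques, N m; "tcp_pos": TCP position; "ee_rot": TCP orientation; "contact_force": force on the tool from outside, world axes, zero at the start; "ft_torque": the same for the moment, N m; "finger_gap": finger opening in mm; "grasp_force": force on a finger pad.
Only numpy, scipy, OpenCV 4.12 (cv2) and the standard library are available. Lean on these libraries where they do the work, as an engineer would, in place of code of your own. Each camera call takes 0.05 s, during which the arm holds its last target. There are 200 camera calls.

## Working session

There is one attempt and no reset: what is moved stays moved. The work goes in short steps, Python scripts to look and compute and a tool call to move; the robot and the scene stay as the last step left them, time stands still between calls to the robot, and variables do not carry over. Pictures are saved under pics/ and viewed, at most 10 in all, crops included, and the job is handed in when it is done.

Besides the shell and the picture viewer there is one more tool, called after "Emit:" as name([rows], argument=value, ...), one row to a line, values as JSON. arm_command: Moves the arm, as the interface text tells. Shifts and turns lie within -1 to 1; 1 stands for 400 mm of shift or pi/2 rad of turn. Its arguments: {"type":"object","properties":{"deltas":{"type":"array"},"grip":{"type":"number"},"force":{"type":"number"}},"required":["deltas"]}

```bash
mkdir -p pics; cat > h.py <<'E'
import numpy as np, cv2
from plant import ctrl
def grab(n, save=None):
    f=ctrl.grab_frame(n)
    if save: cv2.imwrite(f'pics/{save}.png',f['color'][:,:,::-1])
    return f
def cloud(f):
    z=f['range_z'].astype(float); K=f['mtx']
    v,u=np.mgrid[0:480,0:640]
    X=(u-K[0,2])/K[0,0]*z; Y=(v-K[1,2])/K[1,1]*z
    P=np.stack([X,-Y,-z,np.ones_like(z)],-1)
    W=P@np.linalg.inv(f['view']).T
    W[z<=0]=np.nan
    return W[...,:3]
E
python3 - <<'E'
from h import *
a=grab('top','top0');b=grab('scene','scene0')
cv2.imwrite('pics/both.png',cv2.resize(np.vstack([a['color'],b['color']])[:,:,::-1],(400,600)))
for f in(a,b):
    W=cloud(f);hsv=cv2.cvtColor(f['color'],cv2.COLOR_RGB2HSV)
    m=(hsv[...,0]>4)&(hsv[...,0]<20)&(hsv[...,1]>150)&(hsv[...,2]>80)
    P=W[m];print(m.sum(),np.nanpercentile(P,[5,50,95],axis=0).round(), f['mtx'][0,0])
    v,u=np.nonzero(m);print(np.median(u),np.median(v))
    T=P[P[:,2]>95];print(len(T),np.mean(T,0) if len(T) else 0)
print(ctrl.get_obs())
E
```

```text
3492 [[ 435. -539.    5.]
 [ 507.  196.   15.]
 [1152.  569.  105.]] 472.586645708348
204.0 312.0
396 [534.89645957 204.62654475 105.09765941]
6021 [[ 420. -479.    6.]
 [1168.  133.  102.]
 [1372.  308.  114.]] 580.4381655159946
227.0 165.0
3194 [1158.44037392  148.26190656  109.86730875]
{'t': 0.1, 'joint_pos': array([-9.10395197e-01,  3.85508611e-01,  6.76406654e-03, -4.25452131e-04,
       -1.19400035e+00, -2.58600093e-01]), 'qd': array([ 0.00065927, -0.00261557,  0.00302043,  0.00086275,  0.00161583,
        0.0003176 ]), 'tau': array([ 1.32674845e-04, -3.91690421e+01,  1.87935662e+01,  4.23186108e+00,
        1.34509639e-02, -8.44176338e-05]), 'tcp_pos': array([ 244.38765227, -575.05001388,  403.7531847 ]), 'ee_rot': array([[-9.20419452e-01, -3.90931264e-01, -8.82870669e-04],
       [-3.90932244e-01,  9.20417735e-01,  1.78152867e-03],
       [ 1.16154566e-04,  1.98489625e-03, -9.99998023e-01]]), 'contact_force': array([ 0.12825588,  0.00715886, -0.31854243]), 'ft_torque': array([0.03017684, 0.05387111, 0.0317061 ]), 'grasp_force': 0.0, 'finger_gap': 86.86232127198599}
```

View pics/top0.png

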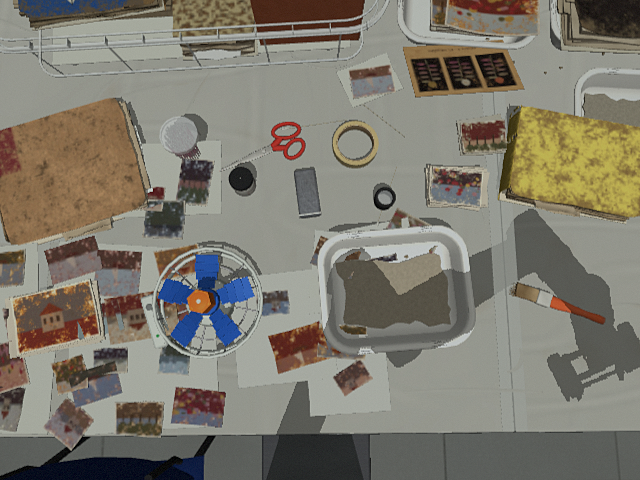

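View pics/scene0.png

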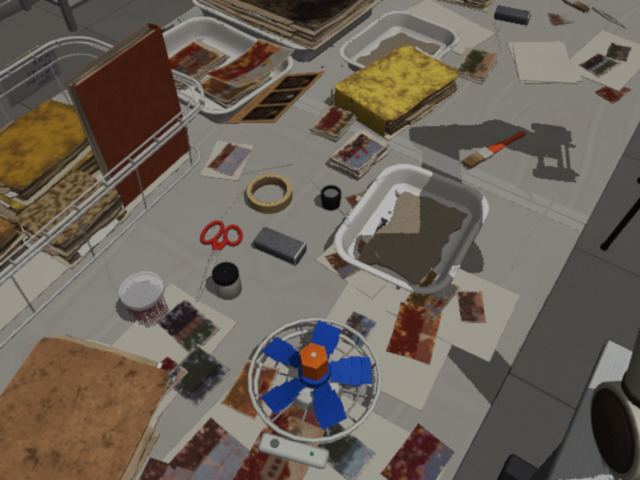

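```bash
python3 - <<'E'
from h import *
for n,(u0,u1,v0,v1) in(('top',(182,222,282,322)),('scene',(290,340,335,390))):
    f=grab(n);W=cloud(f);hsv=cv2.cvtColor(f['color'],cv2.COLOR_RGB2HSV)
    m=(hsv[...,0]<20)&(hsv[...,1]>150)&(hsv[...,2]>80)
    k=np.zeros_like(m);k[v0:v1,u0:u1]=1;m&=k
    P=W[m];print(n,m.sum(),np.nanpercentile(P,[5,50,95],axis=0).round())
    T=P[P[:,2]>102];print(len(T),T.mean(0).round(1),T.min(0).round(),T.max(0).round())
    if n=='top':
        C=W
        for nm,(u,v) in dict(jar=(241,179),loupe=(384,197),weight=(308,192),tray=(397,300)).items(): print(nm,C[v,u].round())
        z=C[...,2]; # tray rim, fan rim
        for nm,(a,b,c,d),lo,hi in(('tray',(310,485,215,360),44,56),('fan',(140,275,235,370),32,44)):
            q=C[c:d,a:b].reshape(-1,3);q=q[(q[:,2]>lo)&(q[:,2]<hi)]
            print(nm,len(q),np.percentile(q,[1,50,99],axis=0).round(), cv2.minAreaRect(q[:,:2].astype(np.float32)))
o=ctrl.get_obs();print(o['tcp_pos'])
E
```

```text
top 420 [[516. 188.  89.]
 [531. 203. 105.]
 [549. 223. 108.]]
367 [532.3 205.4 105.1] [512. 185. 102.] [553. 228. 111.]
jar [774. 138.  61.]
loupe [ 742. -151.   29.]
weight [755.   5.  28.]
tray [ 532. -173.   11.]
tray 3771 [[ 431. -315.   44.]
 [ 548. -169.   49.]
 [ 676.  -15.   53.]] ((553.995849609375, -165.29969787597656), (240.31356811523438, 300.7733459472656), 4.010231018066406)
fan 2075 [[425.  99.  32.]
 [535. 195.  38.]
 [639. 313.  44.]] ((531.611572265625, 206.00729370117188), (218.56625366210938, 218.54771423339844), 56.0220947265625)
scene 624 [[510. 191.  77.]
 [526. 210. 105.]
 [547. 224. 108.]]
487 [529.6 208.  106. ] [508. 185. 102.] [551. 229. 110.]
[ 244.41575622 -575.10386196  404.10772054]
```

Emit:
arm_command([
  [-0.07,0.075,0,0],
  [-0.15,0.16,0,0],
  [-0.23,0.245,0,0],
  [-0.31,0.33,0,0],
  [-0.39,0.415,0,0],
  [-0.47,0.5,0,0],
  [-0.55,0.585,0,0],
  [-0.63,0.67,0,0],
  [-0.7125,0.758,0,0],
  [-0.7125,0.758,0,0],
], grip=1, force=25)

```text
t: 1.2
tcp_pos: [389.5, -180.7, 405.1]
ee_rot: [[-0.917, -0.398, 0.002], [-0.398, 0.917, 0.0], [-0.002, -0.0, -1.0]]
contact_force: [-0.1, -0.7, -0.0]
finger_gap: 87.0
grasp_force: 0.0
```

Emit:
arm_command([
  [-0.07,0.075,0,0],
  [-0.15,0.16,0,0],
  [-0.23,0.245,0,0],
  [-0.31,0.33,0,0],
  [-0.39,0.415,0,0],
  [-0.47,0.5,0,0],
  [-0.55,0.585,0,0],
  [-0.63,0.67,0,0],
  [-0.7125,0.758,0,0],
  [-0.7125,0.758,0,0],
])

```text
t: 2.2
tcp_pos: [533.7, 209.8, 403.5]
ee_rot: [[-0.919, -0.394, 0.0], [-0.394, 0.919, 0.0], [-0.0, -0.0, -1.0]]
contact_force: [-0.7, -0.6, 0.5]
finger_gap: 87.2
grasp_force: 0.0
```

```bash
python3 - <<'E'
from h import *
o=ctrl.get_obs();print({k:np.round(v,3) for k,v in o.items()})
f=grab('wrist','w0');print(np.linalg.inv(f['view'])[:3].round(2))
E
```

```text
{'t': np.float64(2.2), 'joint_pos': array([ 0.657,  0.298, -0.124,  0.   , -1.148, -1.823]), 'qd': array([-0.044, -0.054, -0.079, -0.01 , -0.032,  0.028]), 'tau': array([  0.98 , -33.264,  19.224,   4.185,   0.073,  -0.152]), 'tcp_pos': array([533.7  , 209.798, 403.487]), 'ee_rot': array([[-0.919, -0.394,  0.   ],
       [-0.394,  0.919,  0.   ],
       [-0.   , -0.   , -1.   ]]), 'contact_force': array([-0.716, -0.566,  0.541]), 'ft_torque': array([-0.026,  0.109,  0.016]), 'grasp_force': np.float64(0.0), 'finger_gap': np.float64(87.19)}
[[-3.9000e-01 -8.9000e-01 -2.3000e-01  4.6924e+02]
 [ 9.2000e-01 -3.8000e-01 -1.0000e-01  1.8299e+02]
 [ 0.0000e+00 -2.5000e-01  9.7000e-01  3.8391e+02]]
```

View pics/w0.png

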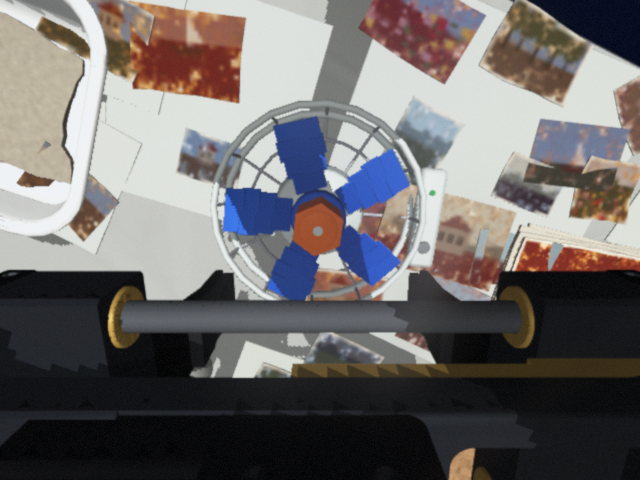

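```bash
cat > nut.py <<'E'
from h import *
def nut(box=(280,360,185,270),zmin=101,zmax=112):
    f=grab('wrist');W=cloud(f);hsv=cv2.cvtColor(f['color'],cv2.COLOR_RGB2HSV)
    m=(hsv[...,0]<20)&(hsv[...,1]>150)
    k=np.zeros_like(m);k[box[2]:box[3],box[0]:box[1]]=1;m&=k
    P=W[m];P=P[(P[:,2]>zmin)&(P[:,2]<zmax)]
    a=np.arange(0,60,.5);best=[]
    for t in a:
        w=[];s=[]
        for j in range(3):
            d=np.radians(t+60*j);p=P[:,:2]@[np.cos(d),np.sin(d)]
            lo,hi=np.percentile(p,[1,99]);w.append(hi-lo);s.append((d,(hi+lo)/2))
        A=np.array([[np.cos(d),np.sin(d)] for d,_ in s]);c=np.linalg.lstsq(A,[x for _,x in s],rcond=None)[0]
        best.append((sum(w)/3,t,c.round(1),np.round(w,1)))
    best.sort(key=lambda x:x[0])
    return len(P),P[:,2].mean().round(1),best[:3],best[-1]
if __name__=='__main__':
    r=nut();print(r);print(ctrl.get_obs()['tcp_pos'])
E
python3 nut.py
```

```text
(1760, np.float64(106.0), [(np.float64(37.68357914249051), np.float64(44.5), array([529.9, 206.3]), array([37.9, 37.4, 37.7])), (np.float64(37.69730199597767), np.float64(46.5), array([529.9, 206.2]), array([38. , 37.3, 37.8])), (np.float64(37.70094501659059), np.float64(47.0), array([529.9, 206.2]), array([37.9, 37.4, 37.8]))], (np.float64(39.489006415579944), np.float64(16.5), array([529.9, 206.2]), array([39.9, 39.3, 39.3])))
[532.21433934 206.30024316 403.74596792]
```

Emit:
arm_command([
  [0,0,0,-0.08],
  [0,0,0,-0.17],
  [0,0,0,-0.26],
  [0,0,0,-0.35],
  [0,0,0,-0.44],
  [0,0,0,-0.53],
  [0,0,0,-0.62],
  [0,0,0,-0.71],
  [0,0,0,-0.8],
  [0,0,0,-0.86],
])

```text
t: 3.3
tcp_pos: [531.6, 203.9, 405.0]
ee_rot: [[0.184, -0.983, -0.0], [-0.983, -0.184, -0.0], [0.0, 0.0, -1.0]]
contact_force: [-0.9, 0.2, 0.2]
finger_gap: 87.4
grasp_force: 0.0
```

Emit:
arm_command([
  [0,0,0,-0.08],
  [0,0,0,-0.17],
  [0,0,0,-0.26],
  [0,0,0,-0.35],
  [0,0,0,-0.44],
  [0,0,0,-0.53],
  [0,0,0,-0.62],
  [0,0,0,-0.71],
  [0,0,0,-0.8],
  [0,0,0,-0.86],
])

```text
t: 4.3
tcp_pos: [531.6, 203.9, 405.0]
ee_rot: [[0.999, -0.035, -0.0], [-0.035, -0.999, -0.0], [-0.0, 0.0, -1.0]]
contact_force: [0.2, -0.5, -0.8]
finger_gap: 86.9
grasp_force: 0.0
```

Emit:
arm_command([
  [0,0,0,-0.08],
  [0,0,0,-0.17],
  [0,0,0,-0.26],
  [0,0,0,-0.35],
  [0,0,0,-0.44],
  [0,0,0,-0.53],
  [0,0,0,-0.62],
  [0,0,0,-0.71],
  [0,0,0,-0.8],
  [0,0,0,-0.866],
])

```text
t: 5.3
tcp_pos: [531.6, 203.9, 405.0]
ee_rot: [[0.243, 0.97, -0.0], [0.97, -0.243, -0.0], [-0.0, -0.0, -1.0]]
contact_force: [-0.1, 0.5, 0.6]
finger_gap: 86.9
grasp_force: 0.0
```

Emit:
arm_command([
  [0,0,0.03,0],
  [0,0,0.06,0],
  [0,0,0.09,0],
  [0,0,0.12,0],
  [0,0,0.15,0],
  [0,0,0.15,0],
  [0,0,0.15,0],
  [0,0,0.15,0],
  [0,0,0.15,0],
  [0,0,0.15,0],
])

```text
t: 6.3
tcp_pos: [532.0, 205.9, 345.3]
ee_rot: [[0.246, 0.969, 0.001], [0.969, -0.246, 0.001], [0.001, 0.001, -1.0]]
contact_force: [0.1, 0.8, -0.4]
finger_gap: 87.2
grasp_force: 0.0
```

```bash
python3 - <<'E'
from h import *
o=ctrl.get_obs();print({k:np.round(v,3) for k,v in o.items() if k in('tcp_pos','ee_rot','joint_pos','t')})
R=o['ee_rot'];print(np.degrees(np.arctan2(R[1,1],R[0,1])))
f=grab('wrist','w1')
E
```

```text
{'t': np.float64(6.3), 'joint_pos': array([ 0.653,  0.342, -0.216,  0.   , -1.012,  2.24 ]), 'tcp_pos': array([531.96 , 205.891, 345.295]), 'ee_rot': array([[ 0.246,  0.969,  0.001],
       [ 0.969, -0.246,  0.001],
       [ 0.001,  0.001, -1.   ]])}
-14.234241598175164
```

View pics/w1.png

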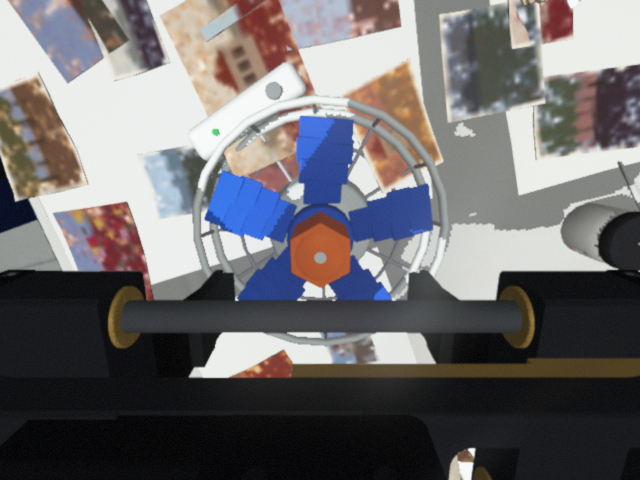

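```bash
python3 - <<'E'
from nut import *
r=nut((270,370,215,295),104,112);print(r)
o=ctrl.get_obs();print(o['tcp_pos'])
print(o['ee_rot'].T@(np.r_[r[2][0][2],247.5]-o['tcp_pos']))
E
```

```text
(2649, np.float64(106.1), [(np.float64(37.7263563533185), np.float64(47.5), array([530.6, 207. ]), array([37.6, 38. , 37.6])), (np.float64(37.73520797207339), np.float64(47.0), array([530.6, 207. ]), array([37.6, 38.1, 37.5])), (np.float64(37.749054225646894), np.float64(48.0), array([530.7, 207. ]), array([37.6, 38. , 37.6]))], (np.float64(39.37937040374146), np.float64(17.0), array([530.7, 207.1]), array([39.4, 39.4, 39.3])))
[531.88774766 205.85663598 345.1057131 ]
[ 0.74121096 -1.56995608 97.60546423]
```

Emit:
arm_command([
  [0.001,-0.004,0.03,-0.013],
  [0.001,-0.004,0.07,-0.013],
  [0.001,-0.004,0.11,-0.013],
  [0.001,-0.004,0.15,-0.013],
  [0.001,-0.004,0.18,-0.013],
  [0.001,-0.004,0.21,-0.013],
  [0.001,-0.004,0.23,-0.013],
  [0.001,-0.004,0.244,-0.013],
  [0.001,-0.004,0.244,-0.013],
  [0.001,-0.004,0.244,-0.013],
])

```text
t: 7.4
tcp_pos: [530.6, 206.7, 247.5]
ee_rot: [[0.226, 0.974, 0.001], [0.974, -0.226, 0.0], [0.001, 0.001, -1.0]]
contact_force: [-0.1, -0.4, -0.1]
finger_gap: 87.2
grasp_force: 0.0
```

Emit:
arm_command([
  [0,0,0,0],
  [0,0,0,0],
  [0,0,0,0],
  [0,0,0,0],
  [0,0,0,0],
  [0,0,0,0],
  [0,0,0,0],
  [0,0,0,0],
  [0,0,0,0],
  [0,0,0,0],
], grip=-1, force=25)

```text
t: 8.4
tcp_pos: [530.5, 206.6, 247.2]
ee_rot: [[0.226, 0.974, 0.0], [0.974, -0.226, 0.0], [0.0, 0.0, -1.0]]
contact_force: [0.1, 0.5, 0.5]
finger_gap: 39.6
grasp_force: 25.0
```

Emit:
arm_command([
  [0,0,-0.0005,0.04],
  [0,0,-0.0015,0.08],
  [0,0,-0.0023,0.12],
  [0,0,-0.003,0.16],
  [0,0,-0.0038,0.2],
  [0,0,-0.0045,0.24],
  [0,0,-0.0053,0.28],
  [0,0,-0.006,0.32],
  [0,0,-0.0068,0.36],
  [0,0,-0.0075,0.4],
])

```text
t: 9.4
tcp_pos: [530.8, 206.8, 250.2]
ee_rot: [[0.757, 0.653, 0.001], [0.653, -0.757, 0.001], [0.001, 0.0, -1.0]]
contact_force: [1.6, 0.8, -2.3]
finger_gap: 39.5
grasp_force: 25.0
```

Emit:
arm_command([
  [0,0,-0.0015,0.08],
  [0,0,-0.003,0.16],
  [0,0,-0.0045,0.24],
  [0,0,-0.006,0.32],
  [0,0,-0.0075,0.4],
  [0,0,-0.009,0.48],
  [0,0,-0.0105,0.56],
  [0,0,-0.012,0.64],
  [0,0,-0.0135,0.72],
  [0,0,-0.015,0.8],
])

```text
t: 10.4
tcp_pos: [531.1, 206.4, 256.2]
ee_rot: [[0.854, -0.52, 0.002], [-0.52, -0.854, -0.0], [0.001, -0.001, -1.0]]
contact_force: [3.4, -1.9, -1.3]
finger_gap: 40.0
grasp_force: 25.0
```

Emit:
arm_command([
  [0,0,-0.0015,0.08],
  [0,0,-0.003,0.16],
  [0,0,-0.0045,0.24],
  [0,0,-0.006,0.32],
  [0,0,-0.0075,0.4],
  [0,0,-0.009,0.48],
  [0,0,-0.0105,0.56],
  [0,0,-0.012,0.64],
  [0,0,-0.0135,0.72],
  [0,0,-0.015,0.8],
])

```text
t: 11.4
tcp_pos: [530.6, 206.2, 262.1]
ee_rot: [[-0.231, -0.973, -0.0], [-0.973, 0.231, -0.001], [0.001, -0.0, -1.0]]
contact_force: [0.4, -1.7, -0.9]
finger_gap: 39.9
grasp_force: 25.0
```

Emit:
arm_command([
  [0,0,-0.0015,0.08],
  [0,0,-0.003,0.16],
  [0,0,-0.0045,0.24],
  [0,0,-0.006,0.32],
  [0,0,-0.0075,0.4],
  [0,0,-0.009,0.48],
  [0,0,-0.0105,0.56],
  [0,0,-0.012,0.64],
  [0,0,-0.0135,0.72],
  [0,0,-0.015,0.8],
])

```text
t: 12.4
tcp_pos: [530.2, 206.4, 267.9]
ee_rot: [[-0.997, -0.081, -0.001], [-0.081, 0.997, -0.001], [0.001, -0.0, -1.0]]
contact_force: [0.1, 0.4, -0.6]
finger_gap: 39.8
grasp_force: 25.0
```

Emit:
arm_command([
  [0,0,-0.001,0.04],
  [0,0,-0.002,0.09],
  [0,0,-0.003,0.14],
  [0,0,-0.004,0.19],
  [0,0,-0.005,0.24],
  [0,0,-0.006,0.29],
  [0,0,-0.007,0.34],
  [0,0,-0.008,0.39],
  [0,0,-0.0085,0.44],
  [0,0,-0.0085,0.44],
])

```text
t: 13.4
tcp_pos: [530.3, 206.5, 271.3]
ee_rot: [[-0.822, 0.569, -0.001], [0.569, 0.822, -0.0], [0.0, -0.001, -1.0]]
contact_force: [-0.4, -0.7, -0.3]
finger_gap: 39.8
grasp_force: 25.0
```

```bash
python3 - <<'E'
from h import *
o=ctrl.get_obs();print({k:np.round(v,3) for k,v in o.items() if k in('tcp_pos','joint_pos','t','contact_force','ft_torque')})
f=grab('scene');cv2.imwrite('pics/s1.png',cv2.resize(f['color'][290:440,220:420,::-1],(800,600)))
E
```

```text
{'t': np.float64(13.4), 'joint_pos': array([ 0.656,  0.422, -0.306, -0.   , -0.844, -2.832]), 'tcp_pos': array([530.285, 206.517, 271.335]), 'contact_force': array([-0.378, -0.665, -0.337]), 'ft_torque': array([-0.062, -0.035, -0.013])}
```

View pics/s1.png

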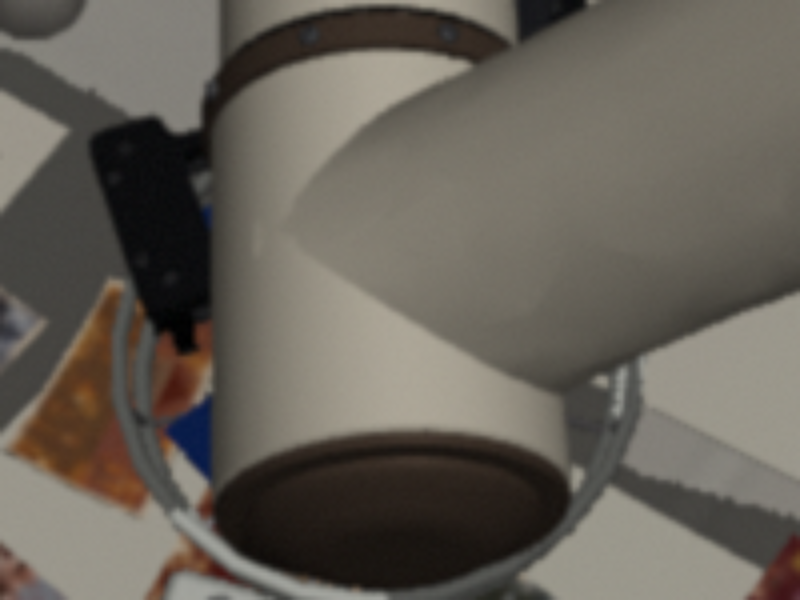

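The arm hides the nut in this view. Total turn is about 291°, forces are low and the gap is steady, so I'll try a gentle lift.

Emit:
arm_command([
  [0,0,-0.001,0],
  [0,0,-0.002,0],
  [0,0,-0.003,0],
  [0,0,-0.004,0],
  [0,0,-0.005,0],
  [0,0,-0.006,0],
  [0,0,-0.007,0],
  [0,0,-0.008,0],
  [0,0,-0.009,0],
  [0,0,-0.01,0],
])

```text
t: 14.45
tcp_pos: [530.4, 206.6, 275.6]
ee_rot: [[-0.822, 0.569, 0.0], [0.569, 0.822, -0.0], [-0.0, -0.0, -1.0]]
contact_force: [-0.7, 0.6, -0.8]
finger_gap: 39.6
grasp_force: 25.0
```

Emit:
arm_command([
  [0,0,-0.01,0],
  [0,0,-0.02,0],
  [0,0,-0.035,0],
  [0,0,-0.05,0],
  [0,0,-0.07,0],
  [0,0,-0.1,0],
  [0,0,-0.13,0],
  [0,0,-0.16,0],
  [0,0,-0.16,0],
  [0,0,-0.16,0],
])

```text
t: 15.45
tcp_pos: [530.3, 206.5, 339.9]
ee_rot: [[-0.822, 0.569, 0.0], [0.569, 0.822, 0.001], [0.0, 0.001, -1.0]]
contact_force: [-0.4, -0.5, -1.2]
finger_gap: 39.7
grasp_force: 25.0
```

```bash
python3 - <<'E'
from h import *
o=ctrl.get_obs();print(o['tcp_pos'],o['finger_gap'],o['joint_pos'].round(2),o['contact_force'])
f=grab('wrist','w2')
T=np.array([554,-165.3,6+164+23.5]);print((o['ee_rot'].T@(T-o['tcp_pos']))/400)
E
```

```text
[530.30554681 206.54990389 339.90827539] 39.66432640747116 [ 0.66  0.35 -0.23 -0.   -1.   -2.83] [-0.35721409 -0.49697666 -1.19338231]
[-0.57768025 -0.73105643  0.36540975]
```

View pics/w2.png

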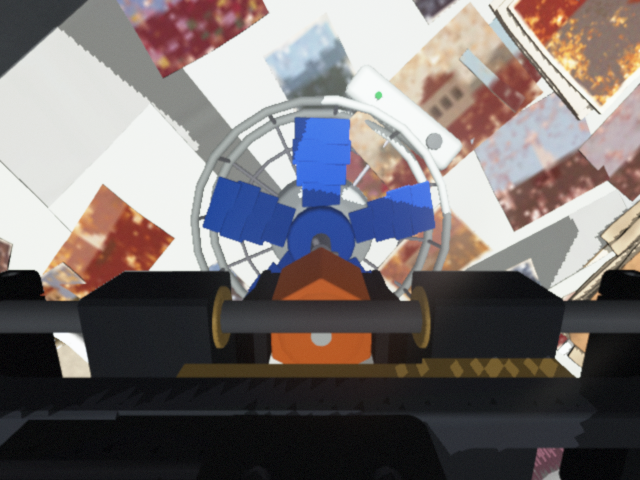

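Emit:
arm_command([
  [-0.03,-0.04,0,0],
  [-0.1,-0.13,0,0],
  [-0.17,-0.22,0,0],
  [-0.24,-0.31,0,0],
  [-0.31,-0.4,0,0],
  [-0.38,-0.49,0,0],
  [-0.45,-0.57,0,0],
  [-0.52,-0.66,0,0],
  [-0.56,-0.71,0,0],
  [-0.578,-0.731,0,0],
])

```text
t: 16.5
tcp_pos: [553.9, -167.8, 338.5]
ee_rot: [[-0.821, 0.571, -0.002], [0.571, 0.821, 0.0], [0.002, -0.001, -1.0]]
contact_force: [0.1, 0.5, -2.7]
finger_gap: 39.6
grasp_force: 25.0
```

```bash
python3 - <<'E'
from h import *
o=ctrl.get_obs();print(o['t'],o['tcp_pos'],o['finger_gap'],o['joint_pos'].round(2),o['contact_force'])
f=grab('wrist','w3');W=cloud(f);P=W.reshape(-1,3)
for dx in(-60,-30,0,30,60):
    print([ (lambda q:(len(q),np.median(q).round(1) if len(q) else 0))(P[(abs(P[:,0]-554-dx)<8)&(abs(P[:,1]+165-dy)<8)&(P[:,2]<60),2]) for dy in(-90,-60,-30,0,30,60,90)])
W=cloud(grab('top'));P=W.reshape(-1,3);q=P[(abs(P[:,0]-554)<70)&(abs(P[:,1]+165)<100)&(P[:,2]<50)];print(np.percentile(q[:,2],[2,25,50,75,98]))
E
```

```text
16.5 [ 553.9314526  -167.75478506  338.49459806] 39.582633598641095 [-0.01  0.36 -0.2  -0.   -1.01 -2.16] [ 0.06458254  0.51429679 -2.65529555]
[(309, np.float64(12.3)), (316, np.float64(11.5)), (328, np.float64(11.2)), (342, np.float64(11.8)), (356, np.float64(11.8)), (366, np.float64(10.8)), (383, np.float64(10.1))]
[(285, np.float64(10.7)), (295, np.float64(10.7)), (305, np.float64(11.2)), (318, np.float64(11.4)), (337, np.float64(11.2)), (349, np.float64(11.0)), (356, np.float64(11.5))]
[(259, np.float64(10.4)), (264, np.float64(11.3)), (289, np.float64(11.8)), (306, np.float64(11.9)), (311, np.float64(11.8)), (333, np.float64(12.4)), (338, np.float64(12.8))]
[(0, 0), (0, 0), (0, 0), (234, np.float64(12.2)), (302, np.float64(12.5)), (315, np.float64(12.9)), (321, np.float64(12.6))]
[(0, 0), (0, 0), (0, 0), (22, np.float64(7.0)), (237, np.float64(9.2)), (253, np.float64(11.2)), (263, np.float64(9.8))]
[ 5.23678242  8.88972738 10.14362253 11.45264547 13.76506907]
```

View pics/w3.png

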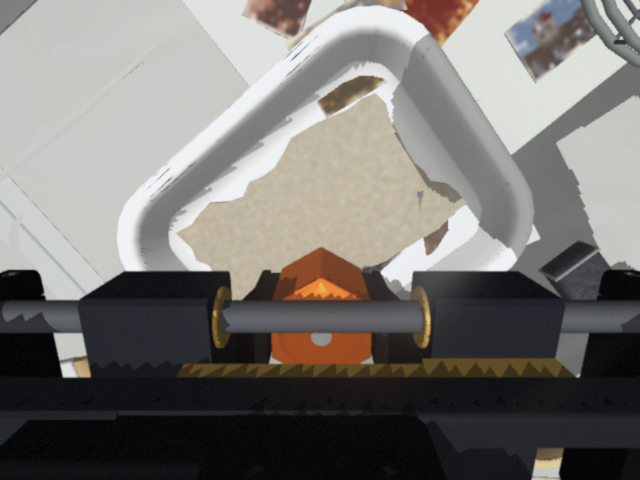

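Emit:
arm_command([
  [0,0,0.03,0],
  [0,0,0.07,0],
  [0,0,0.11,0],
  [0,0,0.15,0],
  [0,0,0.19,0],
  [0,0,0.22,0],
  [0,0,0.25,0],
  [0,0,0.28,0],
  [0,0,0.3,0],
  [0,0,0.305,0],
])

```text
t: 17.6
tcp_pos: [554.0, -165.3, 216.4]
ee_rot: [[-0.822, 0.569, -0.002], [0.569, 0.822, 0.0], [0.002, -0.001, -1.0]]
contact_force: [0.8, -0.5, 0.1]
finger_gap: 40.4
grasp_force: 25.0
```

Emit:
arm_command([
  [0,0,0.003,0],
  [0,0,0.006,0],
  [0,0,0.009,0],
  [0,0,0.012,0],
  [0,0,0.015,0],
  [0,0,0.018,0],
  [0,0,0.021,0],
  [0,0,0.024,0],
  [0,0,0.027,0],
  [0,0,0.03,0],
])

```text
t: 18.6
tcp_pos: [554.3, -165.4, 205.4]
ee_rot: [[-0.822, 0.569, -0.0], [0.569, 0.822, 0.0], [0.0, -0.0, -1.0]]
contact_force: [0.9, -0.1, -0.2]
finger_gap: 39.9
grasp_force: 25.0
```

Emit:
arm_command([
  [0,0,0.002,0],
  [0,0,0.004,0],
  [0,0,0.006,0],
  [0,0,0.008,0],
  [0,0,0.01,0],
  [0,0,0.012,0],
  [0,0,0.014,0],
  [0,0,0.016,0],
  [0,0,0.016,0],
  [0,0,0.016,0],
])

```text
t: 19.6
tcp_pos: [554.3, -165.4, 199.1]
ee_rot: [[-0.822, 0.569, -0.0], [0.569, 0.822, 0.0], [0.0, 0.0, -1.0]]
contact_force: [0.4, -0.3, -0.6]
finger_gap: 39.9
grasp_force: 25.0
```

Emit:
arm_command([
  [0,0,0.001,0],
  [0,0,0.002,0],
  [0,0,0.003,0],
  [0,0,0.004,0],
  [0,0,0.005,0],
  [0,0,0.006,0],
  [0,0,0.007,0],
  [0,0,0.008,0],
  [0,0,0.008,0],
  [0,0,0.008,0],
])

```text
t: 20.6
tcp_pos: [554.3, -165.4, 195.9]
ee_rot: [[-0.822, 0.569, 0.0], [0.569, 0.822, 0.0], [0.0, 0.0, -1.0]]
contact_force: [0.2, -0.4, 0.2]
finger_gap: 39.9
grasp_force: 25.0
```

Emit:
arm_command([
  [0,0,0.001,0],
  [0,0,0.001,0],
  [0,0,0.002,0],
  [0,0,0.002,0],
  [0,0,0.003,0],
  [0,0,0.003,0],
  [0,0,0.004,0],
  [0,0,0.004,0],
  [0,0,0.005,0],
  [0,0,0.005,0],
])

```text
t: 21.6
tcp_pos: [554.2, -165.4, 193.9]
ee_rot: [[-0.822, 0.569, -0.0], [0.569, 0.822, 0.0], [0.0, -0.0, -1.0]]
contact_force: [-1.0, 0.3, -1.5]
finger_gap: 39.7
grasp_force: 25.0
```

Emit:
arm_command([
  [0,0,0.001,0],
  [0,0,0.001,0],
  [0,0,0.002,0],
  [0,0,0.002,0],
  [0,0,0.002,0],
  [0,0,0.002,0],
  [0,0,0.002,0],
  [0,0,0.002,0],
  [0,0,0.002,0],
  [0,0,0.002,0],
])

```text
t: 22.6
tcp_pos: [554.3, -165.4, 193.6]
ee_rot: [[-0.823, 0.569, 0.0], [0.569, 0.823, -0.0], [-0.0, 0.0, -1.0]]
contact_force: [-2.2, 0.5, 6.4]
finger_gap: 39.7
grasp_force: 25.0
```

Contact is felt (+6.4 N) at the expected floor height. I'll release and retreat.

Emit:
arm_command([
  [0,0,0,0],
  [0,0,0,0],
  [0,0,0,0],
  [0,0,0,0],
  [0,0,0,0],
  [0,0,0,0],
  [0,0,0,0],
  [0,0,0,0],
  [0,0,0,0],
  [0,0,0,0],
], grip=1)

```text
t: 23.6
tcp_pos: [554.3, -165.4, 193.2]
ee_rot: [[-0.822, 0.569, 0.0], [0.569, 0.822, 0.0], [-0.0, 0.0, -1.0]]
contact_force: [0.1, 0.2, 0.0]
finger_gap: 86.8
grasp_force: 0.0
```

Emit:
arm_command([
  [0,0,-0.02,0],
  [0,0,-0.05,0],
  [0,0,-0.09,0],
  [0,0,-0.14,0],
  [0,0,-0.2,0],
  [0,0,-0.26,0],
  [0,0,-0.32,0],
  [0,0,-0.38,0],
  [0,0,-0.42,0],
  [0,0,-0.42,0],
])

```text
t: 24.6
tcp_pos: [554.6, -165.5, 365.2]
ee_rot: [[-0.823, 0.568, 0.007], [0.568, 0.823, -0.001], [-0.007, 0.004, -1.0]]
contact_force: [0.4, 0.3, 0.1]
finger_gap: 87.2
grasp_force: 0.0
```

```bash
python3 - <<'E'
from nut import *
o=ctrl.get_obs();print(o['t'],o['tcp_pos'],o['finger_gap'],o['contact_force'])
f=grab('wrist','w4');W=cloud(f);hsv=cv2.cvtColor(f['color'],cv2.COLOR_RGB2HSV)
m=(hsv[...,0]<20)&(hsv[...,1]>150)
P=W[m];P=P[(abs(P[:,0]-554)<40)&(abs(P[:,1]+165)<40)&(P[:,2]>48)&(P[:,2]<65)];print(len(P),P.mean(0),np.percentile(P[:,2],[5,95]))
E
```

```text
24.6 [ 554.59483186 -165.50525808  365.16786472] 87.16219785895784 [0.40095235 0.27952368 0.08637893]
1650 [ 553.26402198 -164.50641358   52.479737  ] [50.56176058 54.25840494]
```

View pics/w4.png

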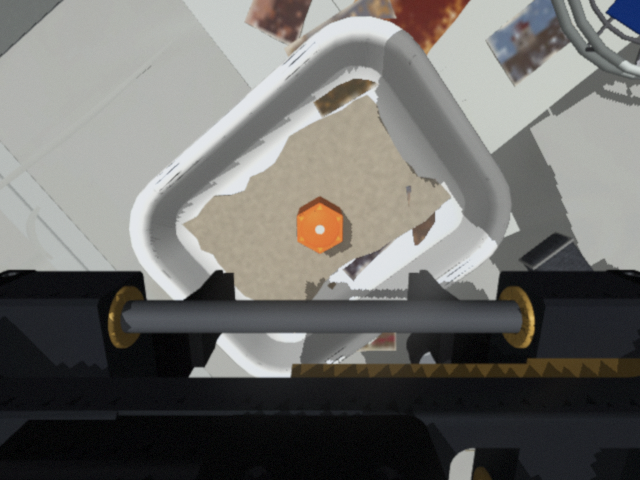

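The nut stands upright at (320,228) px. Its top is about 53 mm above the table (6 + 47), and it sits at the tray's centre. The gripper is clear, so I'm handing in.

```bash
python3 -c "
from plant import ctrl
print(ctrl.sign_off())"
```

```text
the job is handed in; nothing more can be done
None
```

I unscrewed the nut clockwise, lowered it in the grip and left it standing upright at the centre of the tray. The job is handed in at about 25 s of the 72 s allowed, but the hand-in gave no verdict.

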